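Slide a thin blank out over the end of the bench hook and hold it for filing

TASK

The left end of the thin walnut blank on the raised bench hook is to be filed round. With the fingertips, push the blank flat against the fence and along it until the left end overhangs the left-hand end of the bed by about 25 mm, up to the pencil line squared across it; never lift it off the bed or tip it, and leave the file, the try square and the ear defenders where they are. Finish while holding it there: the program ends with the fingertips still pressing the blank down firmly on the bed, ready for the file.

Things in the scene. Friction and masses are not known exactly. Their poses are not given: they have to be found in the camera images.
- stand: Raised bench hook, fixed to the bench: a plywood bed 240 mm (x) by 300 mm (y), 18 mm thick, on two wooden runners that two steel holdfasts clamp to the bench behind the fence (they rise to 96 mm above the bench). Top of the bed 60 mm above the bench. Origin at bench height under the bed's centre; x points across the bed to the fence (away from the robot), y along the fence to the left-hand end of the bed (the robot's left), z up. Turned at most 0.2 rad about z.
- fence: Straight red-brown wooden fence along the far side of the bed: 20 mm thick, 300 mm long, as long as the bed and level with both its ends, standing 22 mm above the bed, fixed. Origin at the centre of its underside, at the height of the bed's top; axes as the stand's. The face that the blank is pushed against lies 10 mm from the origin towards the robot (-x).
- bed_end (a point): Point on top of the left-hand end of the bed, where the bed's end edge meets the foot of the fence's face; axes as the stand's: y points out over the end, z up.
- blank: Thin flat walnut blank, 100 mm (x) by 180 mm (y) by 8 mm, about 95 g, lying loose on the bed, at first askew (at most 0.2 rad) and off the fence, wholly on the bed. Origin at the centre of its underside; y points along its length to the end that is to overhang. A thin pale pencil line runs square across its top 25 mm from that end, with two arcs at the corners. It slides on the bed under a push of less than 2 N.
- blank_end (a point): Middle of the lower edge of the blank's left end, the end that is to overhang (90 mm from the blank's origin along its y).
- file: Bystander: flat steel file with a turned wooden handle, 335 mm long, lying on the bench to the left of the bench hook, 27 mm high. Origin under the blade's handle end; blade towards +x.
- square: Bystander: try square, dark wooden stock 120 mm long and 16 mm high with a thin steel blade, lying flat on the bench to the right. Origin at bench height between stock and blade.
- muffs: Bystander: black ear defenders lying on the bench to the right, about 180 by 130 mm and 80 mm high. Origin at bench height between the cups; the headband points to +x.
Things that resemble listed ones, but are neither listed nor needed, are in the scene too. What is shaped like the blank but orange or purple is not meant.

How it is judged:
By the outcome, as a careful person would: the job done as asked, in the order asked, and still so for the second after the job is handed in, while the arm keeps its last pose, push and grip.
It also fails if it takes over 51 s, if anything falls off the work surface, if the arm or the gripper's body presses on something with over 40 N, if the wrist force passes 120 N, or if a joint passes its speed limit or range.

ROBOT

A 6-joint arm with a two-finger parallel gripper is mounted at the origin on the work surface. World frame = base frame: x ahead of the robot, y to its left, z up, the work surface at z = 0. Lengths are in m, angles in rad, forces in N, time in s.
With the tool pointing down it reaches from about 0.325 to 0.75 m from the base axis. Payload 7.6 kg.
Tool frame: the origin (TCP) lies between the finger pads; the fingertips stand 11 mm ahead of it and the grasp point (between the pads) lies 8 mm behind it; z points along the fingers, y is the direction in which the jaws open and shut (so a half turn about z gives the same grasp; the last joint's range is limited). The gripper opens to 85 mm and grips with 20 to 120 N. Pads are 22 mm wide; open, the fingers measure 114 mm over their backs; the gripper's body (76 mm by 85 mm) begins 54 mm behind the grasp point. The pads swing forward as they close: fully open they stand 13 mm farther back than shut.
Start: joints at [1.249, 0.052, 1.401, -0, 1.689, -0.07], TCP at [0.131, 0.508, 0.242] pointing down, gripper open.
Joint ranges: [-2.9, 2.9], [-0.91, 2.17], [0.12, 2.37], [-1.06, 4.2], [0.26, 2.73], [-2.93, 2.93]. Speed limits (rad/s): [2.57, 2.57, 3.01, 3.14, 3.14, 3.14].

INTERFACE

Orientations are given as a unit quaternion [w, x, y, z].
In Python, from bench import env, imaging gives the robot as it stands.
- The arm moves only by the tool arm_command, never from a script. Its argument "increments" is a list of rows, each a list of 5 numbers: the finger opening in mm, from 0 to 85.4, then the shift along the tool's x, y, z in mm, then the turn about the tool's z in rad. In form: [[gripper, dx, dy, dz, roll], ...]. A call has 1 to 5 rows; each row shifts and turns the commanded pose from where the row before left it, along the tool's axes as they then stand; what a row does not reach is not made up. A row lasts 1/10 s, in which the tool goes at most 50 mm and 8.59 degrees, less where a joint would pass 70% of its speed; a pose out of reach is approached as far as the arm can. A call is refused whole if a number of a shift passes 50 or a number of a turn 0.15, either way. A call with a gripper value outside its range is refused whole. The fingers move at their own pace and stop on an object; "newtons" is the grip in N (left out, the last holds). Time passes only in rows, so rows that do not move let the fingers close. It gives the time, the measured TCP pose, the force and the opening at its end, in the units of the state.
- env.get_state(): the state, without advancing time (a new reading comes with each control period).
- imaging.get_image(name): name is "side" or "top" or "wrist"; returns the picture (480x640x3 uint8, blue, green, red); there is no depth.
- imaging.camera_model(name): a dict with "K" (3x3 intrinsics, pixels), "cam_to_world" (4x4, takes a point from camera to world coordinates); the wrist camera has in their place "mount" (4x4, takes a point from camera to tool coordinates, whose origin is the TCP and whose axes are the flange's). Camera axes: x right, y up, looking along -z (the intrinsics and any distortion apply to the point x, -y, -z); pixel columns grow to the right and rows downward; lengths in m; the calibration is good to about 2 mm. The wrist camera is an equidistant fisheye: a pixel r from the principal point sees the ray r / f radians off the axis. A picture is of the moment at which its call begins: read the wrist's pose just before it. camera_model takes no time and is no camera call.
- env.hand_in(): hands the job in, once; it reports no verdict.
The state is a dict: "t": time; "joint_pos": joint angles; "qvel": joint speeds; "joint_torque": joint torques, N m; "eef_pos": TCP position; "orientation": TCP orientation; "contact_force": force on the tool from outside, world axes, zero at the start; "moment": the same for the moment, N m; "grip_width": finger opening in m.
Only numpy, scipy, OpenCV 4.12 (cv2) and the standard library are available. Lean on these libraries where they do the work, as an engineer would, in place of code of your own. Each camera call takes 0.05 s, during which the arm holds its last target. There are 200 camera calls.

## Working session

There is one attempt and no reset: what is moved stays moved. The work goes in short steps, Python scripts to look and compute and a tool call to move; the robot and the scene stay as the last step left them, time stands still between calls to the robot, and variables do not carry over. Pictures are saved under pics/ and viewed, about 8 in all and at most 12, crops included, and the job is handed in when it is done.

Besides the shell and the picture viewer there is one more tool, called after "Call:" as a command line: name --pt "numbers of a row" for each row, then --argument value for the rest. arm_command: Moves the arm, as the interface text tells. Its arguments: {"type":"object","properties":{"increments":{"type":"array","items":{"type":"array","items":{"type":"number"}}},"newtons":{"type":"number"}},"required":["increments"]}

```bash
mkdir -p pics; cat > h.py <<'E'
from bench import env, imaging
import numpy as np, cv2
def snap(n,f):
    im=imaging.get_image(n); cv2.imwrite('pics/'+f,im); return im
def topz(n,px,z):
    m=imaging.camera_model(n);K=np.array(m['K']);T=np.array(m['cam_to_world'])
    p=np.array(px,float).reshape(1,1,2)
    d=m.get('dist',m.get('distortion'))
    u=cv2.undistortPoints(p,K,None if d is None else np.array(d,float))[0,0]
    r=T[:3,:3]@np.array([u[0],-u[1],-1]);o=T[:3,3]
    return o+r*(z-o[2])/r[2]
E
python3 - <<'E'
from h import *
s=env.get_state();print(s)
for n in('top','side','wrist'):
    print(n,imaging.camera_model(n))
snap('top','top1.png');snap('side','side1.png')
E
```

```text
{'t': 0.0, 'joint_pos': array([ 1.24868702e+00,  5.28275497e-02,  1.40172422e+00, -1.46301249e-05,
        1.68860537e+00, -7.02997056e-02]), 'qvel': array([-0.00015012, -0.00202614, -0.00074586, -0.00088163,  0.00015829,
       -0.00048648]), 'joint_torque': array([-1.68744082e-04, -3.81658459e+01, -3.60193491e+01, -7.16079467e-05,
        6.10933785e-03, -1.72822712e-05]), 'eef_pos': array([0.13069838, 0.508177  , 0.2414775 ]), 'orientation': array([-1.45371262e-04,  1.25573233e-01,  9.92084044e-01, -7.68651532e-04]), 'contact_force': array([ 0.06377518, -1.09006568,  0.51396256]), 'moment': array([-0.02267625, -0.0289422 , -0.01584635]), 'grip_width': 0.0852028363829347}
top {'K': array([[474.09214677,   0.        , 325.19012477],
       [  0.        , 474.09214677, 242.4206585 ],
       [  0.        ,   0.        ,   1.        ]]), 'cam_to_world': array([[ 3.48155104e-03,  9.78635923e-01, -2.05571419e-01,
         1.97408892e-01],
       [-9.99989613e-01,  4.01189646e-03,  2.16309798e-03,
         1.21359767e-04],
       [ 2.94161664e-03,  2.05561752e-01,  9.78639726e-01,
       
[... 351 characters left out ...]
     [-0.50980688,  0.52050541, -0.68496063, -0.8199127 ],
       [ 0.021891  ,  0.80378948,  0.59451094,  0.78369266],
       [ 0.        ,  0.        ,  0.        ,  1.        ]])}
wrist {'K': array([[371.64829954,   0.        , 316.61181143],
       [  0.        , 371.64829954, 232.27700342],
       [  0.        ,   0.        ,   1.        ]]), 'mount': array([[ 2.36014450e-04,  9.64137869e-01,  2.65401795e-01,
         6.64115226e-02],
       [ 9.99999969e-01, -2.07688026e-04, -1.34793931e-04,
        -9.49688521e-04],
       [-7.48391586e-05,  2.65401819e-01, -9.64137889e-01,
        -1.30785802e-01],
       [ 0.00000000e+00,  0.00000000e+00,  0.00000000e+00,
         1.00000000e+00]])}
```

View pics/top1.png

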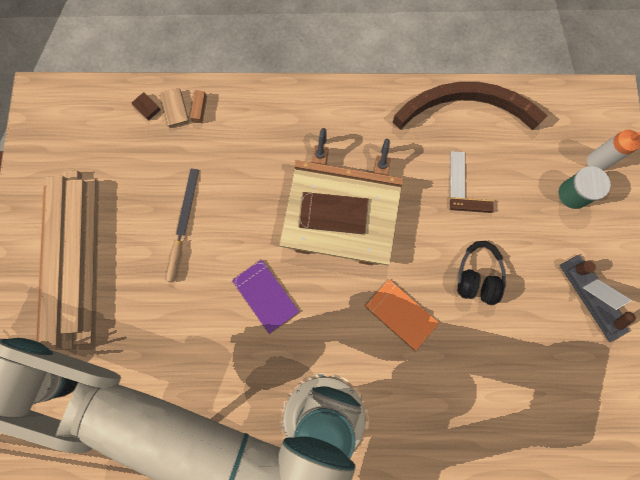

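View pics/side1.png

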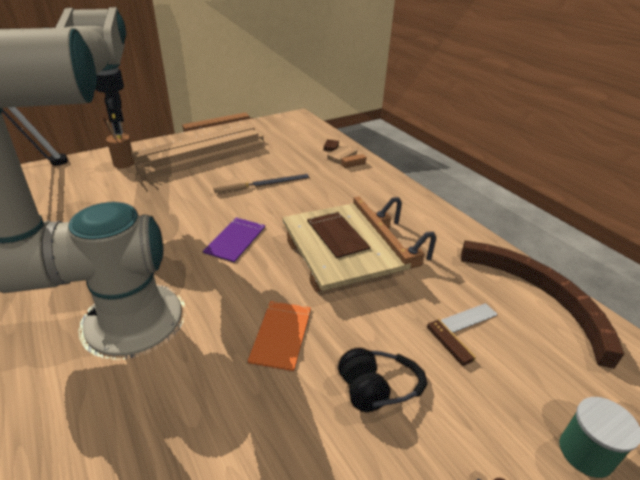

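The top view shows the bed at about (342,213) with the fence along its top edge. The candidates are the dark brown blank on the bed at (335,212), with a pale line at its left end, the purple plate at (266,297) and the orange plate at (402,314). I choose the brown one on the bed and will check it in a close crop.

```bash
python3 - <<'E'
import cv2
im=cv2.imread('pics/top1.png')[150:275,270:415]
cv2.imwrite('pics/crop1.png',cv2.resize(im,None,fx=5,fy=4.8 and 5,interpolation=cv2.INTER_CUBIC)[:600])
E
```

```text
(no output)
```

View pics/crop1.png

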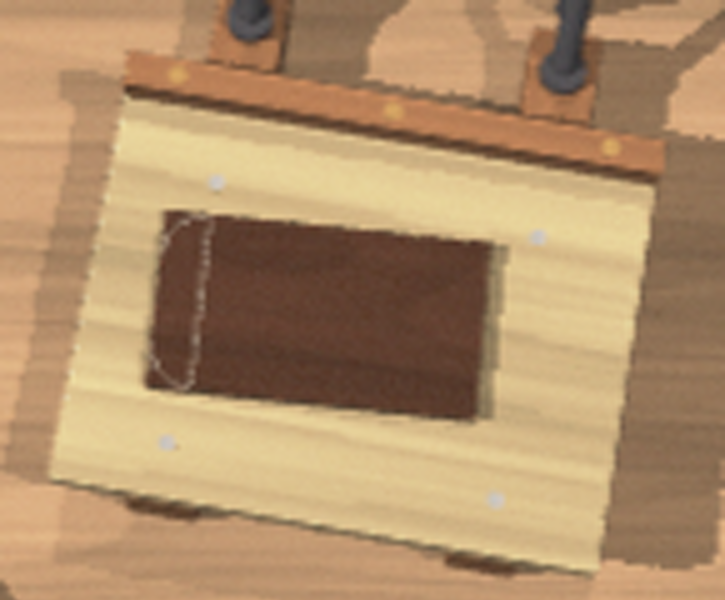

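The crop confirms the choice: a brown blank with a pale line and arcs at its left end. Its corners in the crop are (163,211), (492,242), (475,420), (147,388). The bed's near corners are (50,480) and (598,573), and the foot of the fence runs from (124,98) to (655,183).

```bash
python3 - <<'E'
from h import *
f=lambda p,z:topz('top',(p[0]/5+270-.4,p[1]/5+150-.4),z)
B=[f(p,.06) for p in((50,480),(598,573),(655,183),(124,98))]
W=[f(p,.068) for p in((163,211),(492,242),(475,420),(147,388))]
print(np.round(B,4));print(np.round(W,4))
fd=(B[3]-B[2]);b2=B[0]-B[1];print('fence len',np.linalg.norm(fd),'yaw',np.arctan2(-fd[0],fd[1]),np.arctan2(-b2[0],b2[1]), 'left',np.linalg.norm(B[3]-B[0]),np.arctan2(*(B[3]-B[0])[[1,0]]))
l=W[0]-W[1];l2=W[3]-W[2];print('blank',np.linalg.norm(l),np.linalg.norm(W[0]-W[3]),np.arctan2(-l[0],l[1]),np.arctan2(-l2[0],l2[1]),np.mean(W,0))
E
```

```text
[[ 0.451   0.1201  0.06  ]
 [ 0.4015 -0.1739  0.06  ]
 [ 0.6201 -0.2108  0.06  ]
 [ 0.6684  0.0839  0.06  ]]
[[ 0.6001  0.0609  0.068 ]
 [ 0.5832 -0.1192  0.068 ]
 [ 0.4833 -0.1086  0.068 ]
 [ 0.5002  0.0682  0.068 ]]
fence len 0.29858862285519594 yaw -0.16257232358011495 -0.16687943361512098 left 0.22039216819686253 -0.1649223459408406
blank 0.18091781030940376 0.10011084111005415 -0.09366595761178552 -0.09574319266592167 [ 0.54168385 -0.02469852  0.068     ]
```

Call:
arm_command --pt "50 0 0 0 -0.087" --pt "50 -29 -33 0 0" --pt "50 -29 -33 0 0" --pt "50 -29 -33 0 0" --pt "50 -29 -33 0 0" --newtons 40

```text
t: 0.6
eef_pos: [0.2239, 0.3576, 0.2419]
orientation: [-0.0, 0.082, 0.997, -0.0]
contact_force: [1.4, 0.5, 0.6]
grip_width: 0.05
```

Call:
arm_command --pt "50 -29 -33 0 0" --pt "50 -29 -33 0 0" --pt "50 -29 -33 0 0" --pt "50 -29 -33 0 0" --pt "50 -29 -33 0 0"

```text
t: 1.1
eef_pos: [0.3399, 0.171, 0.2421]
orientation: [0.0, 0.082, 0.997, 0.0]
contact_force: [1.1, 0.9, -0.9]
grip_width: 0.0503
```

Call:
arm_command --pt "50 -29 -33 0 0" --pt "50 -29 -33 0 0" --pt "50 -29 -33 0 0" --pt "50 -29 -33 0 0" --pt "50 0 0 0 0"

```text
t: 1.6
eef_pos: [0.4335, 0.0197, 0.2414]
orientation: [-0.001, 0.085, 0.996, -0.001]
contact_force: [-0.7, -0.1, -0.1]
grip_width: 0.0503
```

Call:
arm_command --pt "50 -31 -26 30 0" --pt "50 0 0 42 0" --pt "50 0 0 42 0" --pt "50 0 0 40 0" --pt "50 0 0 0 0"

```text
t: 2.1
eef_pos: [0.4545, -0.0063, 0.0829]
orientation: [-0.006, 0.082, 0.997, 0.0]
contact_force: [-1.0, -0.3, 0.5]
grip_width: 0.05
```

```bash
python3 - <<'E'
from h import *
s=env.get_state();print(s['eef_pos'],s['orientation'],s['contact_force'])
snap('wrist','w1.png')
E
```

```text
[ 0.45448432 -0.00630932  0.08293111] [-5.82797506e-03  8.21722736e-02  9.96601082e-01  1.87684881e-04] [-1.04800881 -0.3215766   0.47636301]
```

View pics/w1.png

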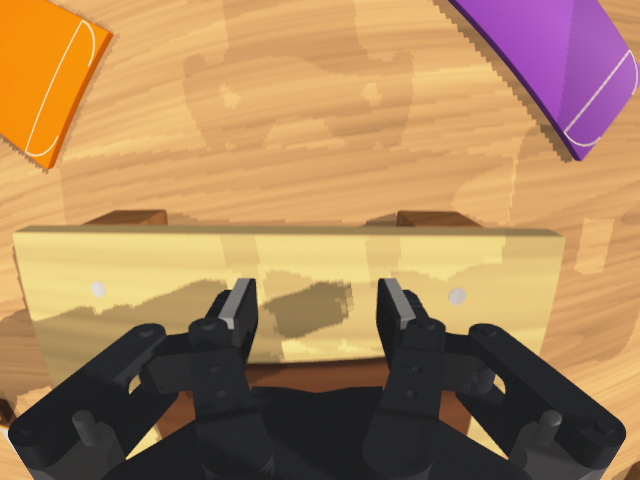

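The wrist view shows both tips (at about (238,300) and (397,300)) over the near strip of the bed. They are clear of the blank's edge at about row 362. Next I probe down for the bed.

Call:
arm_command --pt "50 0 0 5 0" --pt "50 0 0 3 0" --pt "50 0 0 2 0" --pt "50 0 0 0 0"

```text
t: 2.55
eef_pos: [0.4588, -0.007, 0.0793]
orientation: [0.001, 0.082, 0.997, 0.0]
contact_force: [-0.6, -0.9, 0.1]
grip_width: 0.0501
```

Call:
arm_command --pt "50 0 0 1 0" --pt "50 0 0 1 0" --pt "50 0 0 0 0"

```text
t: 2.85
eef_pos: [0.4584, -0.0071, 0.0765]
orientation: [-0.0, 0.082, 0.997, 0.0]
contact_force: [-0.5, 0.1, 0.1]
grip_width: 0.0501
```

Call:
arm_command --pt "50 0 0 1 0" --pt "50 0 0 1 0" --pt "50 0 0 0 0"

```text
t: 3.15
eef_pos: [0.4583, -0.0071, 0.0743]
orientation: [-0.0, 0.082, 0.997, 0.0]
contact_force: [-0.4, 0.3, -0.2]
grip_width: 0.0505
```

Call:
arm_command --pt "50 0 0 1 0" --pt "50 0 0 1 0" --pt "50 0 0 1 0" --pt "50 0 0 0 0"

```text
t: 3.55
eef_pos: [0.4583, -0.0071, 0.0713]
orientation: [-0.0, 0.082, 0.997, 0.0]
contact_force: [-0.4, -0.2, 0.2]
grip_width: 0.0502
```

Call:
arm_command --pt "50 0 0 1 0" --pt "50 0 0 1 0" --pt "50 0 0 0 0"

```text
t: 3.85
eef_pos: [0.4583, -0.007, 0.0693]
orientation: [-0.0, 0.082, 0.997, 0.0]
contact_force: [-0.5, -0.4, -0.5]
grip_width: 0.0499
```

Call:
arm_command --pt "50 0 0 1 0" --pt "50 0 0 0 0"

```text
t: 4.05
eef_pos: [0.4584, -0.0071, 0.0684]
orientation: [-0.0, 0.082, 0.997, 0.0]
contact_force: [-0.1, -0.8, -0.4]
grip_width: 0.05
```

Call:
arm_command --pt "50 0 0 1 0" --pt "50 0 0 0 0"

```text
t: 4.25
eef_pos: [0.4585, -0.0071, 0.068]
orientation: [0.0, 0.082, 0.997, 0.0]
contact_force: [-2.2, -0.4, 3.8]
grip_width: 0.0502
```

Call:
arm_command --pt "50 0 0 1 0" --pt "50 0 0 0 0"

```text
t: 4.45
eef_pos: [0.4586, -0.0071, 0.0679]
orientation: [0.0, 0.082, 0.997, 0.0]
contact_force: [-7.4, 0.4, 12.9]
grip_width: 0.0499
```

Call:
arm_command --pt "50 0 0 -4.6 0" --pt "50 0 0 0 0" --pt "50 -8 0 0 0" --pt "50 -6 0 0 0" --pt "50 0 0 0 0"

```text
t: 4.95
eef_pos: [0.473, -0.0095, 0.0709]
orientation: [0.0, 0.082, 0.997, 0.0]
contact_force: [-0.3, 0.1, 0.6]
grip_width: 0.0502
```

Call:
arm_command --pt "50 -5 0 0 0" --pt "50 -5 0 0 0" --pt "50 -5 0 0 0" --pt "50 -5 0 0 0" --pt "50 -5 0 0 0"

```text
t: 5.45
eef_pos: [0.4973, -0.0135, 0.071]
orientation: [-0.0, 0.082, 0.997, 0.0]
contact_force: [-0.3, 1.2, -0.6]
grip_width: 0.0499
```

Call:
arm_command --pt "50 -5 0 0 0" --pt "50 -5 0 0 0" --pt "50 -5 0 0 0" --pt "50 -5 0 0 0" --pt "50 -5 0 0 0"

```text
t: 5.95
eef_pos: [0.522, -0.0176, 0.0711]
orientation: [-0.0, 0.082, 0.997, 0.0]
contact_force: [-0.6, 0.4, -0.8]
grip_width: 0.05
```

Call:
arm_command --pt "50 -4 0 0 0" --pt "50 -4 0 0 0" --pt "50 -3 0 0 0" --pt "50 0 0 0 0"

```text
t: 6.35
eef_pos: [0.5328, -0.0194, 0.0711]
orientation: [0.0, 0.082, 0.997, 0.0]
contact_force: [0.3, -0.4, -0.7]
grip_width: 0.0499
```

```bash
python3 - <<'E'
from h import *
im=snap('top','top2.png')[150:270,270:415]
cv2.imwrite('pics/crop2.png',cv2.resize(im,None,fx=5,fy=5,interpolation=cv2.INTER_CUBIC))
E
```

```text
(no output)
```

View pics/crop2.png

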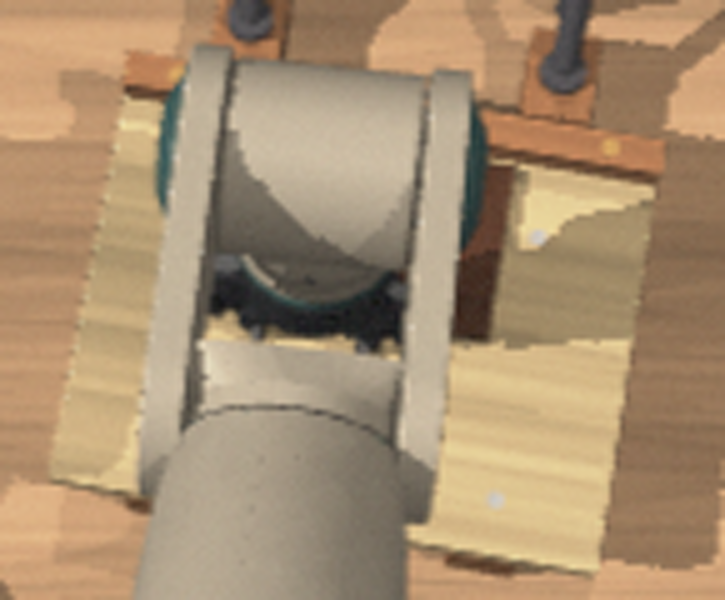

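The arm hides most of the blank. Its right end shows at about (500,250) in the crop, aligned and close to the fence. I keep pushing until the fence takes the force.

Call:
arm_command --pt "50 -2 0 0 0" --pt "50 -2 0 0 0" --pt "50 0 0 0 0"

```text
t: 6.7
eef_pos: [0.5366, -0.02, 0.0712]
orientation: [0.0, 0.082, 0.997, 0.0]
contact_force: [0.6, 0.4, -0.2]
grip_width: 0.0498
```

Call:
arm_command --pt "50 -1 0 0 0" --pt "50 -1 0 0 0" --pt "50 0 0 0 0"

```text
t: 7.0
eef_pos: [0.538, -0.0201, 0.071]
orientation: [-0.001, 0.082, 0.997, 0.0]
contact_force: [-3.6, 1.9, 1.0]
grip_width: 0.0502
```

Call:
arm_command --pt "50 -1 0 0 0" --pt "50 0 0 0 0"

```text
t: 7.2
eef_pos: [0.5382, -0.0202, 0.0709]
orientation: [-0.002, 0.082, 0.997, 0.0]
contact_force: [-9.0, 3.0, 4.5]
grip_width: 0.0499
```

Call:
arm_command --pt "50 5 0 0 0" --pt "50 10 0 0 0" --pt "50 0 0 -30 0" --pt "50 0 0 -30 0" --pt "30 0 0 0 0"

```text
t: 7.7
eef_pos: [0.527, -0.0184, 0.1361]
orientation: [0.005, 0.082, 0.997, -0.0]
contact_force: [0.4, -0.7, 0.1]
grip_width: 0.0365
```

```bash
cat >> h.py <<'E'
be=np.array([.6684,.0839]);th=-.165
R=np.array([[np.cos(th),-np.sin(th)],[np.sin(th),np.cos(th)]])
st=lambda p:R.T@(np.array(p)[:2]-be)
E
python3 - <<'E'
from h import *
s=env.get_state();print(s['joint_pos'],s['eef_pos'],st(s['eef_pos']),s['orientation'])
E
```

```text
[-1.04922391e-01  1.11215354e-01  1.55218968e+00 -1.54812274e-04
  1.46849388e+00 -1.51093683e+00] [ 0.52697005 -0.01843241  0.136102  ] [-0.12270076 -0.12417276] [ 4.84388393e-03  8.22892860e-02  9.96596697e-01 -1.86216594e-04]
```

Call:
arm_command --pt "30 -24 -44 0 0" --pt "30 -24 -44 0 0" --pt "30 -24 -43 0 0" --pt "30 0 0 0 0.14" --pt "30 0 0 0 0.14"

```text
t: 8.2
eef_pos: [0.5739, -0.1606, 0.1299]
orientation: [-0.0, 0.224, 0.974, -0.0]
contact_force: [-0.1, 0.7, 0.3]
grip_width: 0.0298
```

Call:
arm_command --pt "30 0 0 0 0.14" --pt "30 0 0 0 0.14" --pt "30 0 0 0 0.14" --pt "30 0 0 0 0.14" --pt "30 0 0 0 0.14"

```text
t: 8.7
eef_pos: [0.5739, -0.159, 0.1305]
orientation: [0.0, 0.544, 0.839, -0.0]
contact_force: [0.5, 0.3, -0.3]
grip_width: 0.03
```

Call:
arm_command --pt "30 0 0 0 0.14" --pt "30 0 0 0 0.14" --pt "30 0 0 0 0.14" --pt "30 0 0 0 0.14" --pt "30 0 0 0 0.031"

```text
t: 9.2
eef_pos: [0.5739, -0.159, 0.1305]
orientation: [0.0, 0.764, 0.645, 0.0]
contact_force: [-0.9, -0.2, -0.2]
grip_width: 0.0299
```

```bash
python3 - <<'E'
from h import *
s=env.get_state();print(s['eef_pos'],st(s['eef_pos']),s['orientation'],s['grip_width'])
im=snap('top','top3.png')[150:270,270:415]
cv2.imwrite('pics/crop3.png',cv2.resize(im,None,fx=5,fy=5,interpolation=cv2.INTER_CUBIC))
E
```

```text
[ 0.57391943 -0.15900327  0.13045843] [-0.05329994 -0.2551229 ] [1.29808834e-04 7.64401429e-01 6.44740598e-01 5.46985186e-07] 0.029901048420488033
```

View pics/crop3.png

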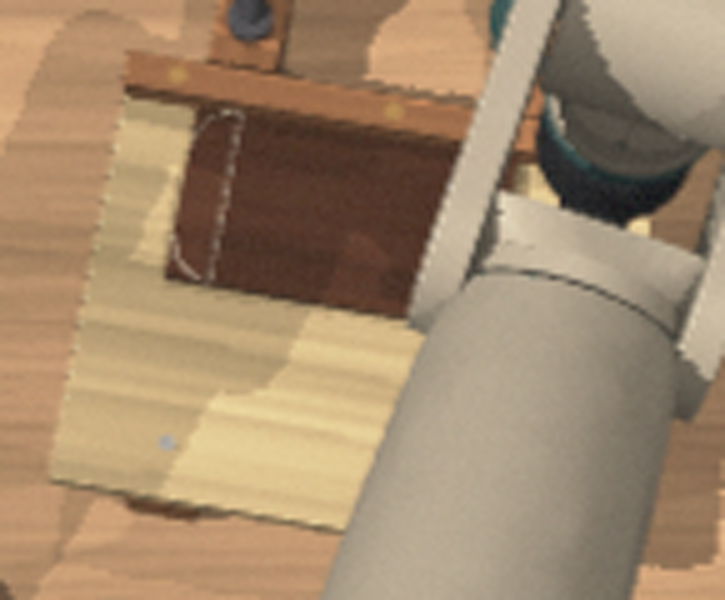

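The blank lies flat along the fence. The left end's near corner is at crop (166,277), its fence corner at (197,105), and the pencil line is near (237,112)–(211,283).

```bash
python3 - <<'E'
from h import *
for p,z in(((197,105),.068),((166,277),.068),((237,112),.068),((211,283),.068),((50,480),.06),((124,98),.06)):
    print(p,np.round(st(topz('top',(p[0]/5+269.6,p[1]/5+149.6),z)),4))
E
```

```text
(197, 105) [-0.0001 -0.0416]
(166, 277) [-0.1003 -0.0422]
(237, 112) [-0.0004 -0.0641]
(211, 283) [-0.0995 -0.067 ]
(50, 480) [-0.2204 -0.    ]
(124, 98) [ 0. -0.]
```

Call:
arm_command --pt "30 0 0 25 0" --pt "30 0 0 25 0" --pt "30 0 0 7 0" --pt "30 0 0 0 0"

```text
t: 9.65
eef_pos: [0.5735, -0.1588, 0.0732]
orientation: [-0.001, 0.763, 0.647, -0.0]
contact_force: [0.9, -0.1, 0.4]
grip_width: 0.03
```

Call:
arm_command --pt "30 9 0 0 0" --pt "30 7 0 0 0" --pt "30 4 0 0 0" --pt "30 4 0 0 0" --pt "30 4 0 0 0"

```text
t: 10.15
eef_pos: [0.5788, -0.131, 0.0744]
orientation: [0.0, 0.763, 0.647, 0.0]
contact_force: [0.0, -0.4, -1.1]
grip_width: 0.0297
```

Call:
arm_command --pt "30 5 0 0 0" --pt "30 5 0 0 0" --pt "30 5 0 0 0" --pt "30 5 0 0 0" --pt "30 5 0 0 0"

```text
t: 10.65
eef_pos: [0.5827, -0.1062, 0.0741]
orientation: [-0.0, 0.763, 0.646, 0.0]
contact_force: [-0.1, -0.5, 0.6]
grip_width: 0.03
```

Call:
arm_command --pt "30 5 0 0 0" --pt "30 5 0 0 0" --pt "30 5 0 0 0" --pt "30 5 0 0 0" --pt "30 0 0 0 0"

```text
t: 11.15
eef_pos: [0.586, -0.0861, 0.074]
orientation: [-0.0, 0.763, 0.647, 0.0]
contact_force: [-0.1, 0.3, -0.5]
grip_width: 0.0301
```

```bash
python3 - <<'E'
from h import *
s=env.get_state();print(s['eef_pos'],st(s['eef_pos']),s['contact_force'])
im=snap('top','top4.png')[150:270,255:400]
cv2.imwrite('pics/crop4.png',cv2.resize(im,None,fx=5,fy=5,interpolation=cv2.INTER_CUBIC))
E
```

```text
[ 0.58603775 -0.08610861  0.07404   ] [-0.05331933 -0.1812278 ] [-0.10580886  0.34620421 -0.46734287]
```

View pics/crop4.png

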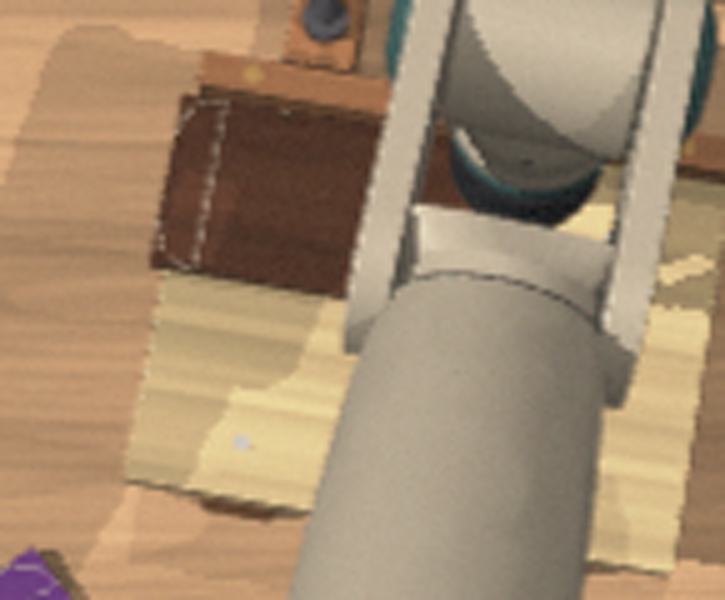

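The left end now overhangs slightly, with its corners at crop (183,94) and (151,268), and the blank is still along the fence.

```bash
python3 - <<'E'
from h import *
for p in((183,94),(151,268),(225,101),(199,270)):
    print(p,np.round(st(topz('top',(p[0]/5+254.6,p[1]/5+149.6),.068)),4))
E
```

```text
(183, 94) [-0.0021  0.0081]
(151, 268) [-0.1036  0.0071]
(225, 101) [-0.0022 -0.0155]
(199, 270) [-0.1003 -0.0189]
```

Call:
arm_command --pt "30 4 0 0 0" --pt "30 4 0 0 0" --pt "30 3 0 0 0" --pt "30 0 0 0 0"

```text
t: 11.6
eef_pos: [0.5878, -0.0755, 0.074]
orientation: [-0.0, 0.763, 0.647, 0.0]
contact_force: [-0.0, -0.1, 0.7]
grip_width: 0.0304
```

```bash
python3 - <<'E'
from h import *
s=env.get_state();print(st(s['eef_pos']))
a=np.mean([imaging.get_image('top').astype(float) for _ in range(4)],0)
a=cv2.cvtColor(np.clip(a,0,255).astype(np.uint8),cv2.COLOR_BGR2BGRA)[:,:,:3]
# rectify to stand frame on plane z=.068: 0.25mm/px, y in [-70,40] (leftwards), x in [-115,25]
q=[(.025,.04),(.025,-.12),(-.125,-.12),(-.125,.04)]
m=imaging.camera_model('top');K=m['K'];T=m['cam_to_world']
src=[]
for x,y in q:
    w=np.r_[be+R@np.array([x,y]),.068];c=T[:3,:3].T@(w-T[:3,3]);src.append([K[0,0]*c[0]/-c[2]+K[0,2],K[1,1]*-c[1]/-c[2]+K[1,2]])
H=cv2.getPerspectiveTransform(np.float32(src),np.float32([(0,0),(640,0),(640,600),(0,600)]))
o=cv2.warpPerspective(a,H,(640,600),flags=cv2.INTER_CUBIC)
cv2.imwrite('pics/rect5.png',o)
E
```

```text
[-0.05332238 -0.17047822]
```

View pics/rect5.png

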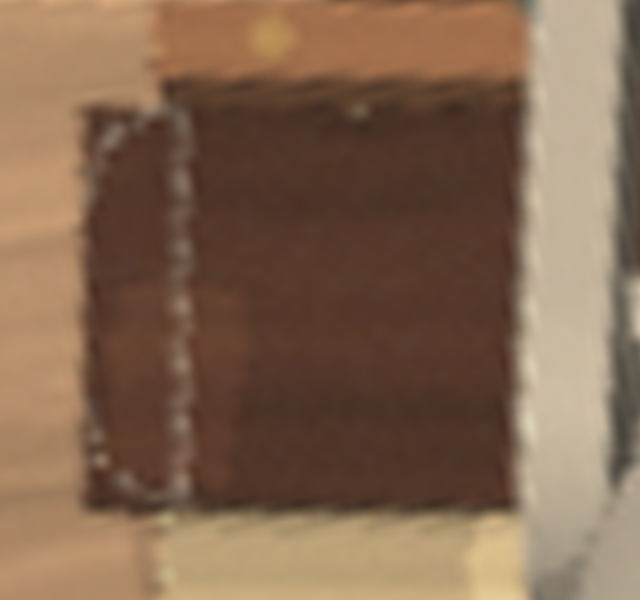

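The rectified view (4 px/mm, bed end at column 160) shows the end at column 84 and the pencil line at column 180, so the overhang is about 19.5–20 mm. The blank is square, and within about 1 mm of the fence. I push it 5 mm more.

Call:
arm_command --pt "30 2 0 0 0" --pt "30 2 0 0 0" --pt "30 1.2 0 0 0" --pt "30 0 0 0 0"

```text
t: 12.2
eef_pos: [0.5887, -0.0707, 0.0741]
orientation: [-0.0, 0.763, 0.647, 0.0]
contact_force: [0.3, 1.0, -0.9]
grip_width: 0.03
```

Call:
arm_command --pt "30 -4 0 0 0" --pt "30 -10 0 0 0" --pt "30 0 0 -20 0" --pt "30 0 0 -40 0" --pt "30 0 0 0 0"

```text
t: 12.7
eef_pos: [0.5888, -0.0861, 0.1405]
orientation: [0.004, 0.763, 0.646, 0.003]
contact_force: [-0.4, -0.7, 0.9]
grip_width: 0.03
```

Call:
arm_command --pt "30 30 -30 0 0" --pt "30 40 -30 0 0" --pt "30 40 -29 0 0" --pt "30 0 0 0 0"

```text
t: 13.1
eef_pos: [0.5146, 0.0419, 0.134]
orientation: [-0.001, 0.762, 0.648, 0.0]
contact_force: [-0.9, -0.5, -0.3]
grip_width: 0.0299
```

Call:
arm_command --pt "30 0 0 30 0" --pt "30 0 0 24 0" --pt "30 0 0 7 0" --pt "30 0 0 0 0" --pt "30 0 4 0 0"

```text
t: 13.6
eef_pos: [0.5212, 0.0372, 0.074]
orientation: [0.0, 0.763, 0.646, 0.0]
contact_force: [0.4, 0.1, 0.5]
grip_width: 0.0302
```

```bash
python3 - <<'E'
from h import *
s=env.get_state();print(s['eef_pos'],st(s['eef_pos']),s['contact_force'],s['orientation'])
E
```

```text
[0.52116542 0.03723143 0.07396073] [-0.13756947 -0.07021836] [0.39606041 0.1042821  0.48561672] [3.96926701e-04 7.63159355e-01 6.46210035e-01 4.82649587e-04]
```

Call:
arm_command --pt "30 0 3 0 0" --pt "30 0 2 0 0" --pt "30 0 0 0 0"

```text
t: 13.9
eef_pos: [0.526, 0.0368, 0.0735]
orientation: [0.0, 0.763, 0.646, 0.0]
contact_force: [-0.3, -0.3, -0.4]
grip_width: 0.0304
```

Call:
arm_command --pt "30 0 1 0 0" --pt "30 0 1 0 0" --pt "30 0 0 0 0"

```text
t: 14.2
eef_pos: [0.5275, 0.0366, 0.0731]
orientation: [-0.0, 0.763, 0.646, 0.0]
contact_force: [-0.8, -0.1, 0.6]
grip_width: 0.03
```

Call:
arm_command --pt "30 0 1 0 0" --pt "30 0 1 0 0" --pt "30 0 0 0 0"

```text
t: 14.5
eef_pos: [0.5295, 0.0363, 0.0731]
orientation: [0.0, 0.763, 0.646, 0.0]
contact_force: [-0.2, -0.5, -0.3]
grip_width: 0.03
```

Call:
arm_command --pt "30 0 1 0 0" --pt "30 0 1 0 0" --pt "30 0 0 0 0"

```text
t: 14.8
eef_pos: [0.5315, 0.036, 0.0731]
orientation: [0.0, 0.763, 0.646, 0.0]
contact_force: [0.2, 0.1, -0.1]
grip_width: 0.0303
```

Call:
arm_command --pt "30 0 1 0 0" --pt "30 0 1 0 0" --pt "30 0 0 0 0"

```text
t: 15.1
eef_pos: [0.5335, 0.0356, 0.0732]
orientation: [0.0, 0.763, 0.646, 0.0]
contact_force: [-0.4, 0.8, 0.5]
grip_width: 0.0299
```

Call:
arm_command --pt "30 0 1 0 0" --pt "30 0 1 0 0" --pt "30 0 0 0 0"

```text
t: 15.4
eef_pos: [0.5355, 0.0353, 0.0731]
orientation: [0.0, 0.763, 0.646, 0.0]
contact_force: [-0.1, 0.6, -0.1]
grip_width: 0.0302
```

Call:
arm_command --pt "30 0 1 0 0" --pt "30 0 1 0 0" --pt "30 0 0 0 0"

```text
t: 15.7
eef_pos: [0.5369, 0.0351, 0.073]
orientation: [-0.001, 0.763, 0.646, -0.0]
contact_force: [-2.9, 1.1, 1.7]
grip_width: 0.0299
```

Call:
arm_command --pt "30 0 0.5 0 0" --pt "30 0 0 0 0"

```text
t: 15.9
eef_pos: [0.537, 0.0351, 0.073]
orientation: [-0.001, 0.763, 0.646, -0.001]
contact_force: [-5.6, 1.7, 3.0]
grip_width: 0.0298
```

Call:
arm_command --pt "30 0 -4 0 0" --pt "30 0 -8 0 0" --pt "30 0 0 -30 0" --pt "30 -30 0 -20 0" --pt "30 0 0 0 0"

```text
t: 16.4
eef_pos: [0.5222, 0.0053, 0.1266]
orientation: [0.003, 0.764, 0.646, 0.002]
contact_force: [-0.2, 0.6, 0.1]
grip_width: 0.0299
```

Call:
arm_command --pt "30 -10 40 0 0" --pt "30 0 43 0 0" --pt "30 0 0 0 0" --pt "30 0 0 0 0"

```text
t: 16.8
eef_pos: [0.6009, -0.0159, 0.1212]
orientation: [-0.001, 0.763, 0.646, -0.001]
contact_force: [-0.3, -0.1, -0.1]
grip_width: 0.0301
```

```bash
cat >> h.py <<'E'
def rect(f):
    a=imaging.get_image('top');m=imaging.camera_model('top');K=m['K'];T=m['cam_to_world'];src=[]
    for x,y in [(.025,.04),(.025,-.12),(-.125,-.12),(-.125,.04)]:
        w=np.r_[be+R@np.array([x,y]),.068];c=T[:3,:3].T@(w-T[:3,3]);src.append([K[0,0]*c[0]/-c[2]+K[0,2],K[1,1]*-c[1]/-c[2]+K[1,2]])
    H=cv2.getPerspectiveTransform(np.float32(src),np.float32([(0,0),(640,0),(640,600),(0,600)]))
    cv2.imwrite('pics/'+f,cv2.warpPerspective(a,H,(640,600),flags=cv2.INTER_CUBIC))
E
python3 - <<'E'
from h import *
s=env.get_state();print(s['eef_pos'],st(s['eef_pos']),s['contact_force'],s['orientation'])
rect('rect6.png')
E
```

```text
[ 0.60091438 -0.01593934  0.12122429] [-0.05017021 -0.10956803] [-0.2739148  -0.06277751 -0.11234814] [-0.0010369   0.76305455  0.64633269 -0.00085632]
```

View pics/rect6.png

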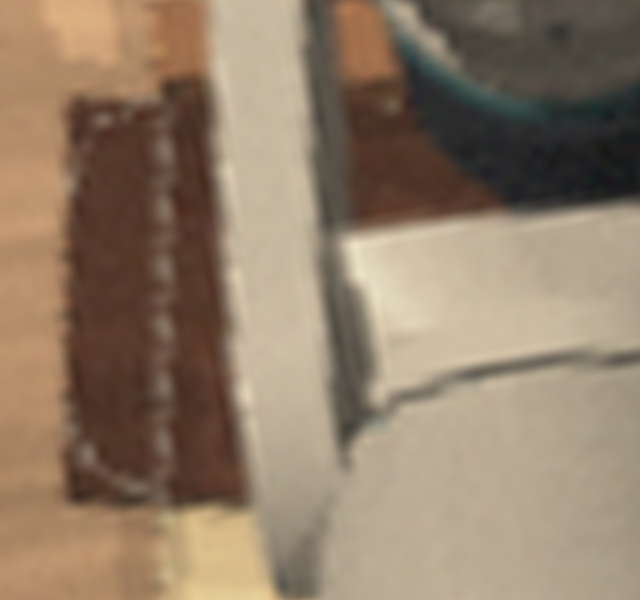

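The pencil line (column 161) lies on the bed end (about column 162), the end edge is at column 66 (about 24 mm) and the far edge is at the fence face. Now I press down.

Call:
arm_command --pt "30 25 0 0 0" --pt "30 0 0 25 0" --pt "30 0 0 12 0" --pt "30 0 0 0 0" --pt "30 0 0 0 0"

```text
t: 17.35
eef_pos: [0.6051, 0.0083, 0.0868]
orientation: [0.0, 0.763, 0.646, 0.0]
contact_force: [-0.2, -0.3, 0.2]
grip_width: 0.0302
```

Call:
arm_command --pt "30 0 0 1.5 0" --pt "30 0 0 1.5 0" --pt "30 0 0 0 0" --pt "30 0 0 0 0"

```text
t: 17.75
eef_pos: [0.6055, 0.0084, 0.0833]
orientation: [0.0, 0.763, 0.646, 0.0]
contact_force: [-0.3, 0.4, -0.1]
grip_width: 0.0303
```

Call:
arm_command --pt "30 0 0 1 0" --pt "30 0 0 1 0" --pt "30 0 0 1 0" --pt "30 0 0 0 0"

```text
t: 18.15
eef_pos: [0.6053, 0.0085, 0.0798]
orientation: [-0.0, 0.763, 0.646, -0.0]
contact_force: [-0.2, -0.4, -1.1]
grip_width: 0.0302
```

Call:
arm_command --pt "30 0 0 1 0" --pt "30 0 0 1 0" --pt "30 0 0 0 0"

```text
t: 18.45
eef_pos: [0.6055, 0.0084, 0.0786]
orientation: [0.0, 0.763, 0.646, 0.0]
contact_force: [-1.5, -0.7, 3.9]
grip_width: 0.0298
```

Call:
arm_command --pt "30 0 0 1 0" --pt "30 0 0 0 0" --pt "30 0 0 0 0"

```text
t: 18.75
eef_pos: [0.6055, 0.0085, 0.0786]
orientation: [0.0, 0.763, 0.646, 0.0]
contact_force: [-4.1, -0.4, 8.4]
grip_width: 0.0299
```

Call:
arm_command --pt "30 0 0 1 0" --pt "30 0 0 1 0" --pt "30 0 0 0 0" --pt "30 0 0 0 0"

```text
t: 19.15
eef_pos: [0.6056, 0.0084, 0.0785]
orientation: [0.0, 0.763, 0.646, 0.0]
contact_force: [-10.9, -0.4, 18.1]
grip_width: 0.0298
```

```bash
python3 - <<'E'
from h import *
s=env.get_state();print(s['eef_pos'],st(s['eef_pos']),s['contact_force'],s['orientation'])
rect('rect7.png');a=cv2.imread('pics/rect7.png')
b=snap('side','side7.png')[170:310,260:450];b=cv2.resize(b,None,fx=2.7,fy=2.7,interpolation=cv2.INTER_CUBIC)
c=np.zeros((600,800,3),np.uint8);c[:,:280]=a[:,:280];c[:378,285:798]=b[:378,:513];cv2.imwrite('pics/fin.png',c)
E
```

```text
[0.60562556 0.0084326  0.0785173 ] [-0.04952617 -0.08475328] [-10.91743724  -0.43056402  18.08686219] [4.57045725e-04 7.62930779e-01 6.46479867e-01 4.46238031e-04]
```

View pics/fin.png

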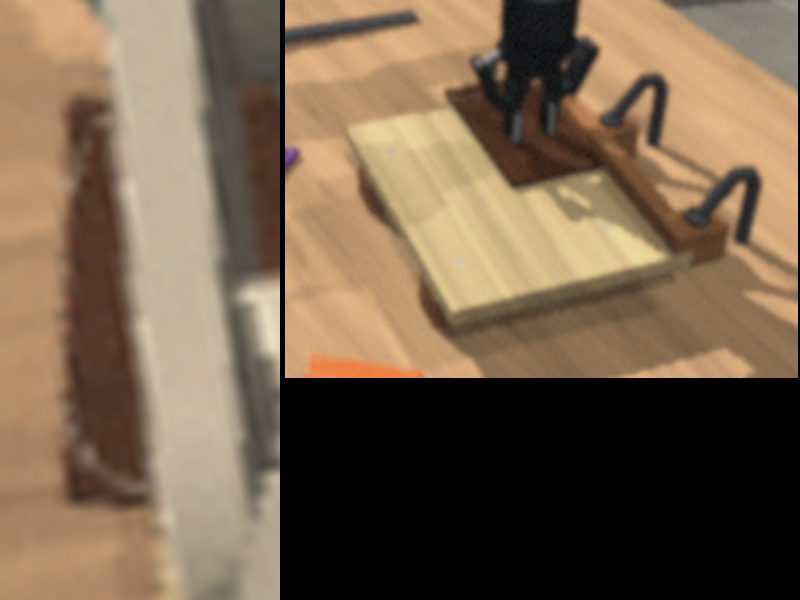

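The left end is still at column 66 and the far edge still at the fence. In the side view both fingertips press on the blank over the bed (about (530,130)). The downward force is 18 N with an 11 N push towards the fence, so it is ready to hand in.

```bash
python3 -c "
from h import *
print(env.hand_in())"
```

```text
the job is handed in; nothing more can be done
None
```

I pushed the blank flat against the fence and then along it from its right end. I then nudged it against the fence once more and handed in with both fingertips pressing it down over the bed, at about 19 s of the 51 s allowed.

- **Overhang:** the two measurements disagree slightly. From the arm's position at the end of the push the overhang is about 25.4 mm. In the top picture it is about 24 mm, with the pencil line within about 0.5 mm of the bed end. The line itself was hidden by the arm in the last picture, but the blank's end had not moved.
- **Fence:** the blank lies square along the fence in the pictures, and the last nudge stopped firmly against it.
- **Hold:** the fingertips press down with 18 N and push towards the fence with about 11 N.
- **Limits:** I saw no contact with the file, try square or ear defenders, but I took no full final picture of them. The largest wrist force in the readings was about 21 N.

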